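Release the stuck sample tray with the release rod

ROBOT

A 6-joint arm with a two-finger parallel gripper is mounted at the origin on a cart in front of the work surface, level with it; the furniture and walls round the work are solid. World frame = base frame: x ahead of the robot, y to its left, z up, the work surface at z = 0. Lengths are in m, angles in rad, forces in N, time in s.
With the tool pointing down it reaches from about 0.35 to 0.975 m from the base axis. Payload 4.9 kg.
Tool frame: the origin (TCP) lies on the centre line of the jaws, within the pads' length; the fingertips stand 14 mm ahead of it and the grasp point (between the pads) lies 5 mm behind it; x points along the fingers, z is the direction in which the jaws open and shut, and the axes are right-handed (so a half turn about x gives the same grasp; the last joint's range is limited). The gripper opens to 85 mm and grips with 20 to 120 N. Pads are 22 mm wide; open, the fingers measure 114 mm over their backs; the gripper's body (76 mm by 85 mm) begins 54 mm behind the grasp point. The pads swing forward as they close: fully open they stand 13 mm farther back than shut.
Start: joints at [1.142, 0.053, 1.613, -0, 1.476, -0.119], TCP at [0.191, 0.595, 0.207] pointing down, gripper open.
Joint ranges: [-3.01, 3.01], [-1.01, 2.22], [0.06, 2.58], [-1.02, 4.17], [0.09, 2.62], [-3.14, 3.14]. Speed limits (rad/s): [2.57, 2.57, 3.14, 3.14, 3.14, 3.14].

INTERFACE

Orientations are given as a rotation vector (axis times angle).
In Python, from station import ctrl gives the robot as it stands.
- The arm moves only by the tool move_arm, never from a script. Its argument "increments" is a list that holds one entry, the list of rows, each a list of 4 numbers: the shift along the tool's x, y, z in units of 25 cm (1.0 is 25 cm), then the turn about the tool's x in units of 90 degrees (1.0 is 90 degrees). A call has 1 to 20 rows; each row shifts and turns the commanded pose from where the row before left it, along the tool's axes as they then stand; what a row does not reach is not made up. A row lasts 1/12 s, in which the tool goes at most 41.7 mm and 7.16 degrees, less where a joint would pass 70% of its speed; a pose out of reach is approached as far as the arm can. A call with a number of a shift or a turn outside -1 to 1 is refused whole. A call with a gripper value outside its range is refused whole. "gripper" is the closure, from 0 (fully open) to 1 (shut), set as the call begins (left out, the last holds). The fingers move at their own pace and stop on an object; "squeeze" is the grip in N (left out, the last holds). Time passes only in rows, so rows that do not move let the fingers close. It gives the time, the measured TCP pose, the force and the opening at its end, in the units of the state.
- ctrl.get_obs(): the state, without advancing time (a new reading comes with each control period).
- ctrl.get_image(name): name is "scene" or "top" or "wrist"; returns a dict with "pixels" (400x640x3 uint8, red, green, blue), "depth" (400x640 float32, m along the optical axis (not along the pixel's ray), 0 where there is no reading), "K" (3x3 intrinsics, pixels), "extrinsics" (4x4, takes a point from camera to world coordinates); the wrist camera has in their place "tool_from_camera" (4x4, takes a point from camera to tool coordinates, whose origin is the TCP and whose axes are the tool frame's). Camera axes: x right, y up, looking along -z (the intrinsics and any distortion apply to the point x, -y, -z); pixel columns grow to the right and rows downward; lengths in m; the calibration is good to about 2 mm. A picture is of the moment at which its call begins: read the wrist's pose just before it.
- ctrl.finish_job(): hands the job in, once; it reports no verdict.
Trained networks look in the newest picture that a camera, given by its name, has taken for a name from the list of things; names that differ only in an ending like _2 or _b are one class to them, and where a whole thing is asked for, a point or a joint stands for the part that bears it (a point fixed in the world has none). Each returns a list of dicts, best first, with "score" (0 to 1); they miss things now and then, are a little off and sometimes report something else, mostly with a low value. They report only what shows in the picture. A call takes as long as a camera call. They do not tell look-alikes from the thing itself.
- ctrl.trace(camera, target): "region" (400x640 bool, what is visible of it) and "pixel" ([row, column] in pixels, amid what is visible of it).
The state is a dict: "t": time; "q": joint angles; "dq": joint speeds; "effort": joint torques, N m; "tool_pos": TCP position; "tool_rot": TCP orientation; "contact_force": force on the tool from outside, world axes, zero at the start; "wrist_torque": the same for the moment, N m; "opening": finger opening in m.
Only numpy, scipy, OpenCV 4.12 (cv2) and the standard library are available. Lean on these libraries where they do the work, as an engineer would, in place of code of your own. Each camera call takes 0.05 s, during which the arm holds its last target. There are 200 camera calls.

TASK

The sample tray of the small white bench chamber is latched shut. Take the long thin release rod from the tool stand, push it straight down through the small round hole in the chamber's top until the hidden latch trips and the tray springs out, then put the rod back upright in its seat in the stand and let go. Leave the short stubby tool standing where it is.

Things in the scene. Friction and masses are not known exactly. Their poses are not given: they have to be found in the camera images.
- chamber: White box-shaped bench chamber, 180 (x) x 160 (y) x 90 mm high, fixed to the worktop. Origin at the centre of its underside; its -x side is the front with the grey tray panel, z up. Its position and yaw vary.
- access_hole (a point): Centre of the mouth of the round access hole, level with the chamber's top (90 mm above the worktop). The hole is 18 mm wide and vertical, with a 4 mm chamfer round the mouth, through a lid 8 mm thick. Below it is free space down to the latch pad. It is the only hole in the top, towards the back and left of the chamber (20 mm behind and 35 mm left of the middle seen from its front); two flat dark lines on the top's other side are only marks.
- latch_pad (a point): Centre of the top of the hidden latch's press pad, a flat steel plate 44 x 44 mm straight under the access hole, 38 mm below the chamber's top at rest. It moves with the latch.
- latch (a joint): How far the latch pad has been pushed down, m: 0 at rest, stops at 0.012. A spring pushes it back: 2 N at rest, 8 N at the stop. The tray is let go at about 0.006.
- tray (a joint): How far the sample tray has come out of the chamber's front (along the chamber's -x), m: 0 shut (about 0.0005 of play), 0.055 fully out. It has no handle; a spring drives it out on its own once the latch is pushed down, and it stays out.
- stand: Aluminium tool stand, 70 (x) x 190 (y) x 80 mm high, fixed to the worktop: a plate 6 mm thick on two end legs, open at the sides, with two round seats 18 mm wide, 100 mm apart along its y axis. Origin at the centre of its underside. Its position and yaw vary.
- seat_a (a point): Centre of the seat on the stand's +y side, on the top of the plate (80 mm above the worktop).
- seat_b (a point): Centre of the seat on the stand's -y side, on the top of the plate (80 mm above the worktop).
- rod: The release rod, upright in one of the two seats, 0.09 kg: a steel shank 6 mm thick reaching 69 mm down from a steel flange 40 mm in diameter and 6 mm thick; above the flange a plain straight grey grip with dark rings, 22 mm in diameter, 60 mm tall. Origin on the axis at the flange's underside, which rests on the stand; z along the axis, towards the grip. The grip's top is 66 mm above the origin.
- rod_tip (a point): The lower tip of the release rod's shank, 69 mm below the rod's origin.
- stub: The stubby tool in the other seat, not to be used: same flange, a low mushroom-shaped grip 38 mm wide, top 49 mm above its origin, and a shank 12 mm thick and only 22 mm long, too short to reach the latch. Origin on the axis at the flange's underside.
Mind the look-alikes: they are no part of the job. Leave any green look-alike of the rod alone.

How it is judged:
By the outcome, as a careful person would: the job done as asked, in the order asked, and still so for the second after the job is handed in, with the robot touching nothing.
It also fails if it takes over 58 s, if anything falls off the work surface, if the arm or the gripper's body presses on something with over 40 N, if the wrist force passes 120 N, or if a joint passes its speed limit or range.

## Working session

There is one attempt and no reset: what is moved stays moved. The work goes in short steps, Python scripts to look and compute and a tool call to move; the robot and the scene stay as the last step left them, time stands still between calls to the robot, and variables do not carry over. Pictures are saved under pics/ and viewed, about 8 in all and at most 12, crops included, and the job is handed in when it is done.

Besides the shell and the picture viewer there is one more tool, called after ">>>" as a command line: name --argument value ..., lists and objects as JSON in quotes. move_arm: Moves the arm, as the interface text tells. Shifts and turns lie within -1 to 1; 1 stands for 25 cm of shift or 90 degrees of turn. Its arguments: {"type":"object","properties":{"increments":{"type":"array","items":{"type":"array","items":{"type":"array","items":{"type":"number","minimum":-1,"maximum":1}}}},"gripper":{"type":"number"},"squeeze":{"type":"number"}},"required":["increments"]}

```bash
mkdir -p pics; ls; cat > h.py <<'E'
import numpy as np, cv2
from station import ctrl
from scipy.spatial.transform import Rotation as R
def cloud(im,T=None):
    d=im["depth"];K=im["K"];v,u=np.mgrid[0:d.shape[0],0:d.shape[1]]
    p=np.stack([(u-K[0,2])/K[0,0]*d,-(v-K[1,2])/K[1,1]*d,-d],-1)
    T=im["extrinsics"] if T is None else T
    return p@T[:3,:3].T+T[:3,3]
def wristT(o,im):
    T=np.eye(4);T[:3,:3]=R.from_rotvec(o["tool_rot"]).as_matrix();T[:3,3]=o["tool_pos"]
    return T@im["tool_from_camera"]
def save(im,n): cv2.imwrite("pics/"+n,np.ascontiguousarray(im["pixels"][...,::-1]))
E
python3 - <<'E'
from h import *
o=ctrl.get_obs();print({k:np.round(v,3) for k,v in o.items()});print(R.from_rotvec(o["tool_rot"]).as_matrix().round(3))
a=[]
for n in("top","scene"):
    im=ctrl.get_image(n);a.append(im["pixels"]);P=cloud(im);print(n,im.keys(),im["K"].round(1).tolist(),im["extrinsics"].round(3).tolist())
    for t in("chamber","stand","rod","stub","access_hole","tray","seat_a"):
        for r in ctrl.trace(n,t)[:3]:
            g=r["region"]&(im["depth"]>0);q=P[g]
            print(n,t,round(r["score"],2),np.round(r["pixel"]),g.sum(),np.median(q,0).round(3) if len(q) else '',q[:,2].max().round(3) if len(q) else '')
    save(im,n+"0.png")
E
```

```text
pics
{'t': np.float64(0.0), 'q': array([ 1.142,  0.053,  1.614, -0.   ,  1.476, -0.119]), 'dq': array([-0.002, -0.001,  0.001,  0.001,  0.001,  0.001]), 'effort': array([-0.0000e+00, -3.9369e+01, -3.7017e+01, -0.0000e+00,  7.0000e-03,
       -0.0000e+00]), 'tool_pos': array([0.19 , 0.595, 0.205]), 'tool_rot': array([-0.979,  1.342,  0.977]), 'contact_force': array([-0.842, -0.128, -0.62 ]), 'wrist_torque': array([-0.03 , -0.048, -0.038]), 'opening': np.float64(0.086)}
[[-0.001 -0.952  0.305]
 [-0.002  0.305  0.952]
 [-1.     0.    -0.002]]
top dict_keys(['pixels', 'depth', 'K', 'extrinsics']) [[440.4, 0.0, 315.9], [0.0, 440.4, 200.3], [0.0, 0.0, 1.0]] [[-0.004, 0.989, -0.151, 0.339], [-1.0, -0.003, 0.006, -0.028], [0.006, 0.151, 0.988, 1.107], [0.0, 0.0, 0.0, 1.0]]
top chamber 0.84 [174. 275.] 5372 [0.55  0.063 0.089] 0.096
top stand 0.93 [202. 382.] 2004 [ 0.49  -0.191  0.078] 0.149
top rod 0.79 [190. 365.] 234 [ 0.509 -0.146  0.091] 0.149
top rod 0.79 [242. 322.] 229 [ 0.403 -0.046  0.075] 0.138
top rod 0.7 [248. 377.] 219 [ 0.381 -0.171  0.077] 0.14
top stub 0.52 [204. 407.] 274 [
[... 353 characters left out ...]
, [-0.831, 0.42, -0.365, -0.35], [0.011, 0.668, 0.744, 0.747], [0.0, 0.0, 0.0, 1.0]]
scene chamber 0.91 [183. 303.] 6481 [0.529 0.044 0.09 ] 0.138
scene stand 0.59 [261. 396.] 3766 [ 0.484 -0.206  0.031] 0.13
scene rod 0.86 [238. 306.] 563 [ 0.399 -0.052  0.082] 0.139
scene rod 0.76 [227. 382.] 432 [ 0.504 -0.156  0.106] 0.149
scene rod 0.67 [280. 360.] 532 [ 0.373 -0.181  0.087] 0.139
scene stub 0.86 [255. 419.] 562 [ 0.471 -0.249  0.121] 0.132
scene access_hole 0.94 [182. 304.] 6319 [0.529 0.044 0.09 ] 0.095
scene tray 0.63 [212. 280.] 570 [0.463 0.064 0.041] 0.066
scene seat_a 0.58 [262. 395.] 3894 [ 0.484 -0.206  0.03 ] 0.125
scene seat_a 0.56 [255. 418.] 573 [ 0.47  -0.249  0.121] 0.132
```

```bash
python3 - <<'E'
import cv2
for n in("top0","scene0"):
    i=cv2.imread(f"pics/{n}.png");i=i[90:330,170:490];cv2.imwrite(f"pics/{n}c.png",cv2.resize(i,(800,600),interpolation=cv2.INTER_CUBIC))
E
```

```text
(no output)
```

View pics/top0c.png

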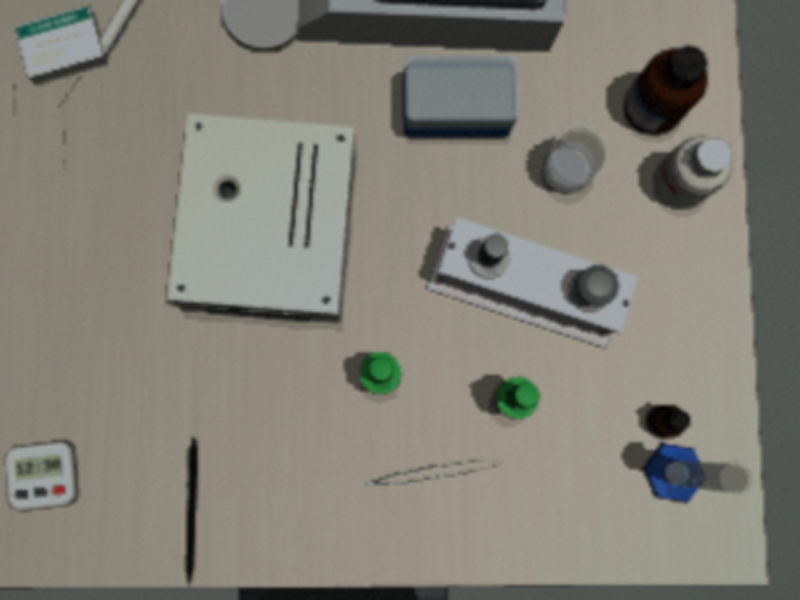

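View pics/scene0c.png

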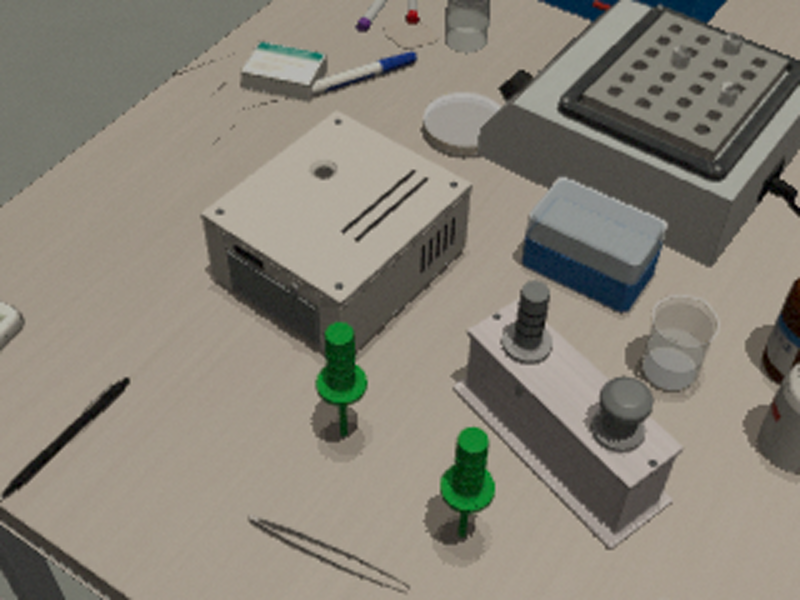

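The rod is the grey tool in the stand's +y seat (crop 492,250), with the stub at (597,287). The hole is at crop (228,188), and the two green look-alikes at (380,373) and (518,398) are not to be touched. Next I measure positions.

```bash
cat >> h.py <<'E'
def ray(im,T,uv,z):
    K=im["K"];d=T[:3,:3]@np.array([(uv[0]-K[0,2])/K[0,0],-(uv[1]-K[1,2])/K[1,1],-1]);return T[:3,3]+d*(z-T[2,3])/d[2]
def near(P,c,r,z0,z1):
    return P[(np.hypot(P[...,0]-c[0],P[...,1]-c[1])<r)&(P[...,2]>z0)&(P[...,2]<z1)]
def circ(q):  # least-squares circle centre
    A=np.c_[2*q[:,:2],np.ones(len(q))];s=np.linalg.lstsq(A,(q[:,:2]**2).sum(1),rcond=None)[0];return s[:2],np.sqrt(s[2]+s[:2]@s[:2])
def hole(im,T,c0,r=0.02):  # dark blob centroid near c0 on the top plane
    v,u=np.mgrid[0:400,0:640];g=im["pixels"].mean(-1);K=im["K"];Ti=np.linalg.inv(T)
    c=Ti[:3,:3]@np.r_[c0,0.09]+Ti[:3,3];uc=K[0,2]-K[0,0]*c[0]/c[2];vc=K[1,2]+K[1,1]*c[1]/c[2]
    m=np.hypot(u-uc,v-vc)<r*K[0,0]/-c[2];w=np.clip(np.percentile(g[m],60)-15-g,0,None)*m
    uv=((u*w).sum()/w.sum(),(v*w).sum()/w.sum());return uv,ray(im,T,uv,0.09)
E
python3 - <<'E'
from h import *
for n in("top","scene"):
    im=ctrl.get_image(n);P=cloud(im);T=im["extrinsics"]
    for t,z in(("chamber",.09),("stand",.08)):
        r=ctrl.trace(n,t)[0];q=P[r["region"]&(abs(P[...,2]-z)<.004)]
        print(n,t,q[:,2].mean(),cv2.minAreaRect((q[:,:2]*1000).astype(np.float32)))
    uv,c=hole(im,T,ray(im,T,(261.2,165.2),.09)[:2] if n=="top" else ray(im,T,(170+323*.4,90+170*.4),.09)[:2]);print(n,'hole',uv,c)
    for nm,c in(("rod",(.507,-.151)),("stub",(.472,-.248))):
        q=near(P,c,.03,.14 if nm=="rod" else .12,.16);print(nm,len(q),q.mean(0),q[:,2].max())
        q=near(P,c,.035,.083,.09);print(' flange',len(q),q.mean(0))
E
```

```text
top chamber 0.08954400314429987 ((556.292724609375, 63.867431640625), (160.52574157714844, 180.97158813476562), 85.00057220458984)
top stand 0.07959426621914063 ((496.8356628417969, -197.25033569335938), (179.47584533691406, 55.41419982910156), 71.24838256835938)
top hole (np.float64(260.6279540448836), np.float64(165.08970772069765)) [0.57905353 0.09514469 0.09      ]
rod 76 [ 0.51321966 -0.14972084  0.14537187] 0.15072824779570837
 flange 112 [ 0.50925615 -0.14703277  0.08573208]
stub 202 [ 0.48036553 -0.24382354  0.12584677] 0.1320123197744173
 flange 62 [ 0.47509949 -0.23888512  0.08527272]
scene chamber 0.0906308054072555 ((554.5540161132812, 61.40208435058594), (162.9932861328125, 182.83731079101562), 84.8315200805664)
scene stand 0.08057163105785443 ((495.5843505859375, -199.52618408203125), (181.0007781982422, 58.7821159362793), 71.77291107177734)
scene hole (np.float64(299.26013738089966), np.float64(158.34478174163527)) [0.57588569 0.09251417 0.09      ]
rod 104 [ 0.50997281 -0.15302194  0.14562978] 0.1487616765303723
 flange 172 [ 0.50561298 -0.15491485  0.08646461]
stub 298 [ 0.47584351 -0.24789598  0.1266847 ] 0.1318530541434335
 flange 165 [ 0.47123014 -0.24850038  0.08633794]
```

>>> move_arm --increments '[[[-0.04, -0.05, -0.06, 0], [-0.04, -0.1, -0.115, 0], [-0.02, -0.106, -0.122, 0], [-0.02, -0.106, -0.122, 0], [-0.02, -0.106, -0.122, 0], [-0.02, -0.106, -0.122, 0], [0, -0.106, -0.122, 0], [0, -0.106, -0.122, 0], [0, -0.106, -0.122, 0], [0, -0.106, -0.122, 0], [0, -0.106, -0.122, 0], [0, -0.106, -0.122, 0], [0, -0.106, -0.122, 0], [0, -0.106, -0.122, 0], [0, -0.106, -0.122, 0], [0, -0.106, -0.122, 0], [0, -0.106, -0.122, 0], [0, -0.106, -0.122, 0], [0, -0.106, -0.122, 0], [0, -0.106, -0.122, 0]]]' --gripper 0

```text
t: 2.77
tool_pos: [0.5002, -0.1283, 0.2469]
tool_rot: [-0.978, 1.34, 0.977]
contact_force: [1.0, 0.2, 0.4]
opening: 0.0851
```

```bash
python3 - <<'E'
from h import *
ctrl.get_image("wrist")
o=ctrl.get_obs();im=ctrl.get_image("wrist");T=wristT(o,im);P=cloud(im,T);save(im,"w1.png")
print(o["tool_pos"],T.round(3).tolist(),im["K"].tolist())
for c,z0,z1 in(((.511,-.151),.14,.155),((.511,-.151),.083,.09),((.48,-.246),.12,.14)):
    q=near(P,c,.03,z0,z1)
    if len(q): print(len(q),q.mean(0),circ(q),cv2.minEnclosingCircle((q[:,:2]*1000).astype(np.float32)))
for n in("rod",):
    for r in ctrl.trace("wrist",n): print(r["score"],r["pixel"],np.nanmedian(P[r["region"]],0))
E
```

```text
[ 0.50191556 -0.13414525  0.24624261] [[0.309, -0.911, -0.271, 0.432], [0.951, 0.295, 0.093, -0.111], [-0.005, -0.287, 0.958, 0.414], [0.0, 0.0, 0.0, 1.0]] [[277.8856677284411, 0.0, 319.9166279342605], [0.0, 277.8856677284411, 204.78544942503072], [0.0, 0.0, 1.0]]
351 [ 0.51103254 -0.15107854  0.14584604] (array([ 0.51124551, -0.15113952]), np.float64(0.007700713090894112)) ((511.6029968261719, -151.2207794189453), 10.796234130859375)
414 [ 0.50627012 -0.14878781  0.08619804] (array([ 0.51166898, -0.15162558]), np.float64(0.015955292196682663)) ((511.5459899902344, -151.74183654785156), 19.92201805114746)
877 [ 0.4786757  -0.24370235  0.12639929] (array([ 0.47919984, -0.24485324]), np.float64(0.012929216410288522)) ((480.0279541015625, -245.89007568359375), 19.209077835083008)
0.82 [94.2, 250.8] [ 0.38395159 -0.17255339  0.10081267]
0.76 [199.9, 310.4] [ 0.50613824 -0.14857421  0.11110325]
0.71 [74.5, 367.0] [ 0.40571155 -0.05407881  0.10541444]
0.46 [105.6, 444.7] [0.46022419 0.03547223 0.05714396]
0.37 [184.6, 515.9] [0.59078547 0.1119759  0.05200169]
```

View pics/w1.png

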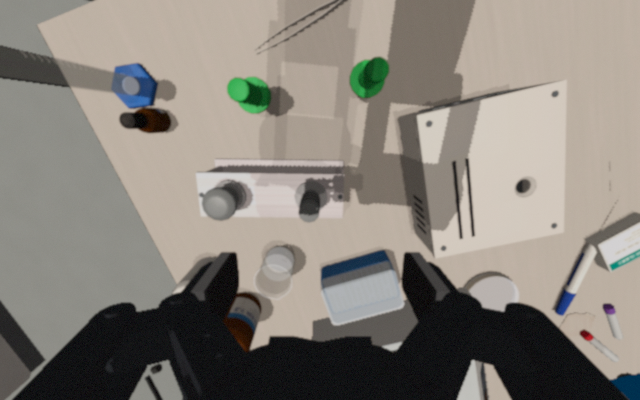

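The wrist view shows the rod at pixel (312,203), the stub at (220,205), the hole at (523,186), and nothing in the way of a descent. The position is consistent across cameras at about (0.511, -0.151).

>>> move_arm --increments '[[[0.04, -0.02, -0.02, 0], [0.08, -0.02, -0.02, 0], [0.08, -0.017, -0.014, 0], [0, 0, 0, 0], [0, 0, 0, 0], [0, 0, 0, 0], [0, 0, 0, 0]]]'

```text
t: 3.5
tool_pos: [0.51, -0.143, 0.1985]
tool_rot: [-0.981, 1.338, 0.977]
contact_force: [-0.3, -1.0, 0.6]
opening: 0.0853
```

```bash
cat > w.py <<'E'
from h import *
o=ctrl.get_obs();im=ctrl.get_image("wrist");T=wristT(o,im);P=cloud(im,T)
print(o["t"],o["tool_pos"],o["contact_force"].round(1))
for z0,z1 in((.14,.155),(.083,.09)):
    q=near(P,(.511,-.151),.03,z0,z1)
    if len(q): print(len(q),q.mean(0),cv2.minEnclosingCircle((q[:,:2]*1000).astype(np.float32)))
print('hole',hole(im,T,(.5785,.0955)))
E
python3 w.py
```

```text
3.5 [ 0.50996498 -0.14297803  0.1984552 ] [-0.3 -1.   0.6]
519 [ 0.51102434 -0.15103973  0.14579532] ((511.8365478515625, -151.39942932128906), 10.815445899963379)
564 [ 0.50585005 -0.14911265  0.08618446] ((511.8955993652344, -151.50125122070312), 20.001638412475586)
hole ((np.float64(561.2676325386391), np.float64(187.97671735840632)), array([0.57570689, 0.09290157, 0.09      ]))
```

>>> move_arm --increments '[[[0.03, -0.016, -0.03, 0], [0, 0, 0, 0], [0, 0, 0, 0], [0, 0, 0, 0]]]'

```text
t: 3.88
tool_pos: [0.5107, -0.1519, 0.1891]
tool_rot: [-0.978, 1.34, 0.978]
contact_force: [-0.1, -0.8, 0.6]
opening: 0.0854
```

```bash
python3 w.py; python3 w.py; python3 w.py
```

```text
3.8833 [ 0.51072923 -0.15188261  0.18910319] [-0.1 -0.8  0.6]
555 [ 0.51097058 -0.15110274  0.14583163] ((511.8230895996094, -151.44631958007812), 10.833171844482422)
604 [ 0.50557037 -0.14965973  0.08619554] ((511.8602600097656, -151.56056213378906), 19.90968894958496)
hole ((np.float64(578.281141012348), np.float64(186.61814261476107)), array([0.57562304, 0.09282863, 0.09      ]))
3.9333 [ 0.51080123 -0.15182808  0.18922598] [-0.5 -0.4 -0.3]
556 [ 0.51094458 -0.15115772  0.14579301] ((511.88128662109375, -151.46469116210938), 10.870047569274902)
599 [ 0.50562811 -0.14976458  0.08616913] ((511.54119873046875, -151.53707885742188), 19.72419548034668)
hole ((np.float64(578.1276105633058), np.float64(186.55948617297594)), array([0.57564222, 0.09285696, 0.09      ]))
3.9833 [ 0.51081388 -0.15177998  0.18924218] [ 0.6 -0.   0.6]
560 [ 0.51091875 -0.15116238  0.14575425] ((511.63031005859375, -151.46360778808594), 10.804167747497559)
600 [ 0.5055693  -0.14985227  0.08608979] ((511.6101989746094, -151.47906494140625), 19.778247833251953)
hole ((np.float64(578.0223874441785), np.float64(186.53740470607644)), array([0.57559668, 0.09281134, 0.09      ]))
```

>>> move_arm --increments '[[[0.05, 0, 0, 0], [0.08, 0, 0, 0], [0.08, 0, 0, 0], [0.05, 0, 0, 0], [0.029, 0, 0, 0], [0, 0, 0, 0], [0, 0, 0, 0], [0, 0, 0, 0]]]'

```text
t: 4.7
tool_pos: [0.5116, -0.1521, 0.1181]
tool_rot: [-0.979, 1.339, 0.976]
contact_force: [0.1, -0.3, 0.3]
opening: 0.0852
```

>>> move_arm --increments '[[[0, 0, 0, 0], [0, 0, 0, 0], [0, 0, 0, 0], [0, 0, 0, 0], [0, 0, 0, 0], [0, 0, 0, 0], [0, 0, 0, 0], [0, 0, 0, 0], [0, 0, 0, 0], [0, 0, 0, 0], [0, 0, 0, 0], [0, 0, 0, 0]]]' --gripper 1 --squeeze 60

```text
t: 5.7
tool_pos: [0.5112, -0.1517, 0.1175]
tool_rot: [-0.978, 1.339, 0.977]
contact_force: [-0.2, 2.0, 5.3]
opening: 0.0177
```

>>> move_arm --increments '[[[0, 0, 0, 0], [0, 0, 0, 0], [0, 0, 0, 0], [0, 0, 0, 0]]]'

```text
t: 6.03
tool_pos: [0.5112, -0.1517, 0.1175]
tool_rot: [-0.978, 1.339, 0.977]
contact_force: [0.6, 1.9, 5.3]
opening: 0.018
```

```bash
python3 - <<'E'
from h import *
ctrl.get_image("wrist");im=ctrl.get_image("wrist");im2=ctrl.get_image("scene");a=im["pixels"][80:380,200:440];b=im2["pixels"][100:300,290:450]
a=cv2.resize(a,(400,500));b=cv2.resize(b,(400,500),interpolation=cv2.INTER_CUBIC)
save({"pixels":np.hstack([a,b])},"g1.png")
E
```

```text
(no output)
```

View pics/g1.png

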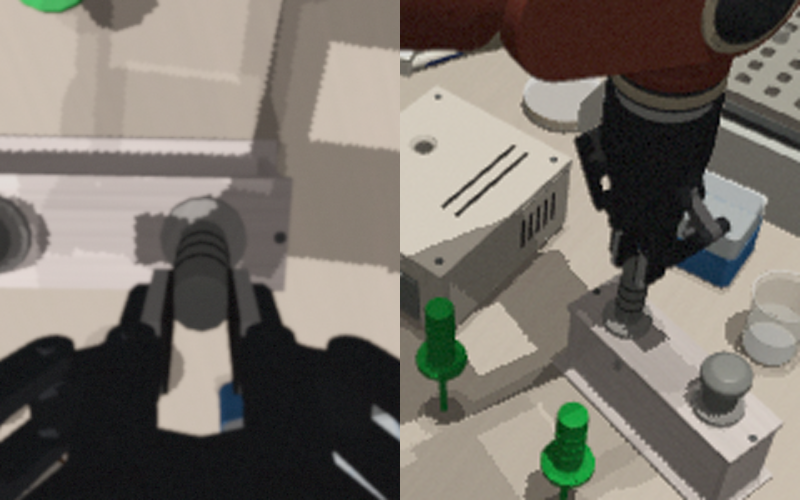

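The gripper has the rod in its jaws, but the grip reading of 18 mm and 5 N upward suggests a slight tilt. I'll lift a little and check the rod's axis.

>>> move_arm --increments '[[[-0.02, 0, 0, 0], [-0.04, 0, 0, 0], [-0.06, 0, 0, 0], [-0.08, 0, 0, 0], [-0.08, 0, 0, 0], [-0.08, 0, 0, 0], [-0.05, 0, 0, 0], [-0.03, 0, 0, 0], [0, 0, 0, 0], [0, 0, 0, 0], [0, 0, 0, 0], [0, 0, 0, 0]]]'

```text
t: 7.18
tool_pos: [0.51, -0.1514, 0.2251]
tool_rot: [-0.976, 1.342, 0.98]
contact_force: [-0.2, 1.0, -1.1]
opening: 0.0175
```

```bash
python3 - <<'E'
from h import *
o=ctrl.get_obs();print(o["tool_pos"],o["opening"],o["contact_force"].round(1))
a=[]
for n in("scene","top","wrist"):
    im=ctrl.get_image(n);T=im["extrinsics"] if n!="wrist" else wristT(o,im);P=cloud(im,T)
    a.append(im["pixels"])
    for r in ctrl.trace(n,"rod")[:4]:
        g=r["region"];q=P[g&(im["depth"]>0)];q=q[np.hypot(q[:,0]-.511,q[:,1]+.151)<.05]
        if len(q)<20: continue
        print(n,round(r["score"],2),r["pixel"])
        for z in np.arange(.10,.26,.01):
            s=q[abs(q[:,2]-z)<.005]
            if len(s)>2: print('  ',round(z,3),len(s),np.median(s,0).round(4),np.ptp(s,0)[:2].round(3))
s=cv2.resize(a[0][60:300,270:462],(400,500),interpolation=cv2.INTER_CUBIC)
w=cv2.resize(a[2][80:380,200:440],(400,500))
save({"pixels":np.hstack([w,s])},"g2.png")
E
```

```text
[ 0.5100187  -0.15137203  0.22513664] 0.017513173021850303 [-0.2  1.  -1.1]
scene 0.79 [188.0, 385.7]
   0.12 4 [ 0.5107 -0.1519  0.1234] [0.003 0.003]
   0.13 9 [ 0.5091 -0.1521  0.1313] [0.004 0.004]
   0.14 13 [ 0.509  -0.1518  0.1398] [0.004 0.006]
   0.15 12 [ 0.509  -0.1514  0.1515] [0.004 0.005]
   0.16 9 [ 0.5101 -0.1528  0.1579] [0.003 0.004]
   0.17 8 [ 0.5086 -0.1521  0.167 ] [0.006 0.005]
   0.19 133 [ 0.5005 -0.1588  0.1937] [0.037 0.037]
   0.2 92 [ 0.5031 -0.1553  0.1963] [0.03  0.037]
   0.21 47 [ 0.502  -0.156   0.2101] [0.012 0.017]
   0.22 43 [ 0.5021 -0.1561  0.2197] [0.01  0.019]
   0.23 51 [ 0.5021 -0.1568  0.2291] [0.014 0.019]
   0.24 52 [ 0.502  -0.1552  0.2394] [0.012 0.022]
   0.25 47 [ 0.5027 -0.1498  0.2533] [0.018 0.012]
top 0.53 [186.1, 371.4]
   0.19 73 [ 0.5026 -0.1443  0.1933] [0.026 0.032]
   0.2 31 [ 0.5053 -0.1397  0.1958] [0.026 0.029]
   0.21 10 [ 0.5031 -0.1466  0.2092] [0.01  0.016]
   0.22 10 [ 0.5034 -0.1463  0.2187] [0.007 0.016]
   0.23 8 [ 0.5026 -0.1474  0.2292] [0.005 0.012]
   0.24 9 [ 0.5027 -0.147   0.2392] [0.004 0.012]
   0.25 12 [ 0.5038 -0.1455  0.2528] [0.004 0.018]
wrist 0.57 [233.9, 323.5]
   0.12 3 [ 0.5086 -0.1503  0.1242] [0.001 0.004]
   0.19 944 [ 0.5021 -0.1478  0.194 ] [0.037 0.039]
   0.2 213 [ 0.5026 -0.1436  0.1959] [0.034 0.035]
   0.21 142 [ 0.5019 -0.1479  0.2123] [0.013 0.021]
   0.22 130 [ 0.5017 -0.1483  0.2194] [0.013 0.02 ]
   0.23 204 [ 0.5018 -0.1483  0.2287] [0.014 0.021]
   0.24 215 [ 0.5016 -0.1489  0.2397] [0.009 0.019]
   0.25 1061 [ 0.5084 -0.1517  0.2539] [0.021 0.021]
```

View pics/g2.png

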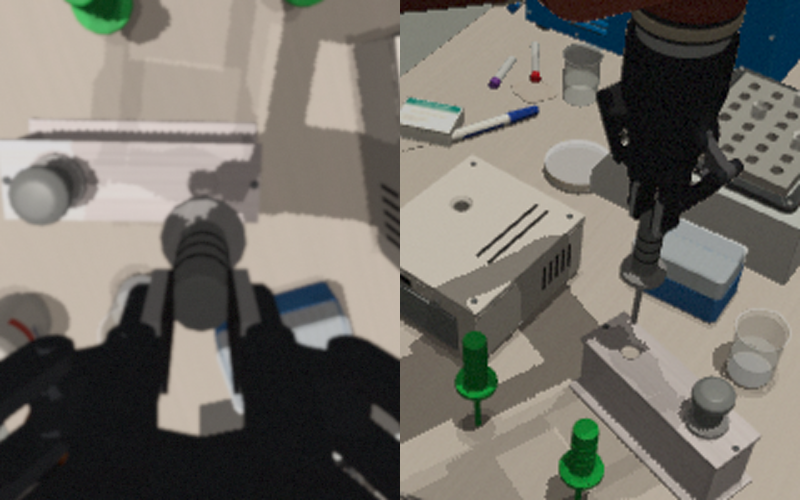

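The rod is held straight, with the shank hanging clear above seat A (empty seat at right-half pixel 630,350). The tip is within about 1 mm of the TCP in xy. Moving over the hole.

>>> move_arm --increments '[[[-0.02, 0.003, 0.035, 0], [-0.02, 0.003, 0.07, 0], [0, 0.004, 0.1, 0], [0, 0.004, 0.1, 0], [0, 0.004, 0.1, 0], [0, 0.004, 0.1, 0], [0, 0.004, 0.1, 0], [0, 0.004, 0.1, 0], [0, 0.004, 0.1, 0], [0, 0.004, 0.1, 0], [0, 0.004, 0.07, 0], [0, 0.004, 0.04, 0], [0, 0, 0, 0], [0, 0, 0, 0], [0, 0, 0, 0], [0, 0, 0, 0], [0, 0, 0, 0]]]'

```text
t: 8.9
tool_pos: [0.5771, 0.0925, 0.237]
tool_rot: [-0.977, 1.341, 0.977]
contact_force: [-0.5, -0.5, 0.2]
opening: 0.0177
```

```bash
python3 - <<'E'
from h import *
o=ctrl.get_obs();print(o["tool_pos"],o["opening"],o["contact_force"].round(1))
a=[]
for n in("scene","top","wrist"):
    im=ctrl.get_image(n);T=im["extrinsics"] if n!="wrist" else wristT(o,im);P=cloud(im,T)
    a.append(im["pixels"]);c=(.577,.0935);K=im["K"]
    q=near(P,c,.016,.11,.175)
    for z in np.arange(.11,.18,.01):
        s=q[abs(q[:,2]-z)<.005]
        if len(s)>2: print(n,round(z,3),len(s),np.median(s,0).round(4))
    Ti=np.linalg.inv(T)
    for p in((.578,.0945,.09),(*o["tool_pos"][:2],.125)):
        e=Ti[:3,:3]@np.array(p)+Ti[:3,3];print(n,'px',(K[0,2]-K[0,0]*e[0]/e[2]).round(1),(K[1,2]+K[1,1]*e[1]/e[2]).round(1))
s=cv2.resize(a[0][60:260,220:380],(400,500),interpolation=cv2.INTER_CUBIC)
w=cv2.resize(a[2][80:280,240:400],(400,500),interpolation=cv2.INTER_CUBIC)
save({"pixels":np.hstack([w,s])},"g3.png")
E
```

```text
[0.57712679 0.09252419 0.23704871] 0.01768150553247116 [-0.5 -0.5  0.2]
scene 0.13 3 [0.5777 0.0918 0.134 ]
scene 0.14 9 [0.5774 0.0918 0.1399]
scene 0.15 10 [0.5772 0.0911 0.15  ]
scene 0.16 12 [0.5775 0.091  0.1597]
scene 0.17 10 [0.5772 0.0901 0.1708]
scene px 299.1 157.5
scene px 299.0 146.3
top px 260.9 165.5
top px 260.0 162.4
wrist 0.14 4 [0.5759 0.095  0.1369]
wrist px 322.3 188.3
wrist px 320.5 195.7
```

View pics/g3.png

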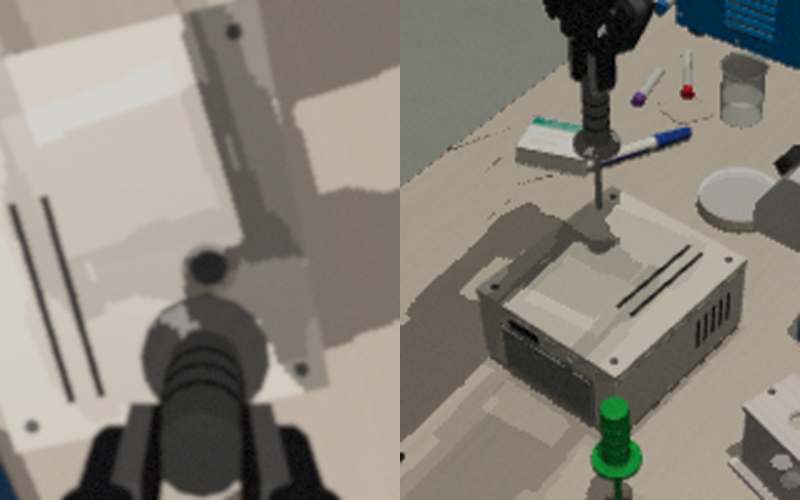

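The hole is at left-crop (207,267), i.e. wrist pixel (323,187), within 1.5 px of the predicted spot. In the scene view, shank and hole share column 299. A small trim, then down, staying above the pad.

>>> move_arm --increments '[[[0.02, 0.006, 0.005, 0], [0.04, 0, 0, 0], [0.04, 0, 0, 0], [0.04, 0, 0, 0], [0.04, 0, 0, 0], [0.04, 0, 0, 0], [0.03, 0, 0, 0], [0.03, 0, 0, 0], [0, 0, 0, 0], [0, 0, 0, 0], [0, 0, 0, 0]]]'

```text
t: 9.97
tool_pos: [0.5766, 0.0951, 0.1676]
tool_rot: [-0.978, 1.339, 0.977]
contact_force: [-0.3, -0.6, -0.9]
opening: 0.0177
```

In the hole without contact (tip at about 0.061, below the lid's top). Now pressing.

>>> move_arm --increments '[[[0.01, 0, 0, 0], [0.015, 0, 0, 0], [0.015, 0, 0, 0], [0.015, 0, 0, 0], [0.01, 0, 0, 0], [0.008, 0, 0, 0], [0, 0, 0, 0], [0, 0, 0, 0], [0, 0, 0, 0], [0, 0, 0, 0]]]'

```text
t: 10.8
tool_pos: [0.5765, 0.0951, 0.1493]
tool_rot: [-0.978, 1.339, 0.978]
contact_force: [0.4, 0.7, 4.2]
opening: 0.0176
```

```bash
cat > tr.py <<'E'
from h import *
print(ctrl.get_obs()["t"],ctrl.get_obs()["contact_force"].round(1))
for n in("scene","top"):
    im=ctrl.get_image(n);P=cloud(im)
    # in the chamber frame: x'<-0.09 is ahead of the front panel
    a=np.radians(-5);d=P[...,:2]-np.array([.5555,.0627]);X=d@[np.cos(a),np.sin(a)];Y=d@[-np.sin(a),np.cos(a)]
    g=(X<-.096)&(X>-.18)&(abs(Y)<.05)&(P[...,2]>.012)&(P[...,2]<.08)
    print(n,'ahead of front',g.sum(),np.percentile(X[g],[2,50]) if g.sum() else '')
    for r in ctrl.trace(n,"tray")[:2]: print(r["score"],r["pixel"],np.median(X[r["region"]]),X[r["region"]].min())
E
python3 tr.py
```

```text
10.8 [0.4 0.7 4.2]
scene ahead of front 943 [-0.14789362 -0.14429206]
0.62 [219.2, 272.9] -0.1194075877001137 -0.5001565236665885
top ahead of front 554 [-0.14547774 -0.12150552]
0.61 [228.2, 274.2] -0.11625966371521479 -0.20760242399940437
0.53 [205.0, 379.4] -0.042112255298316546 -0.20760242399940437
```

The tray is out by about 55 mm in both cameras. Withdrawing.

>>> move_arm --increments '[[[-0.02, 0, 0, 0], [-0.04, 0, 0, 0], [-0.05, 0, 0, 0], [-0.06, 0, 0, 0], [-0.06, 0, 0, 0], [-0.06, 0, 0, 0], [-0.04, 0, 0, 0], [-0.02, 0, 0, 0], [0, 0, 0, 0], [0, 0, 0, 0]]]'

```text
t: 11.83
tool_pos: [0.5759, 0.0951, 0.2358]
tool_rot: [-0.978, 1.341, 0.978]
contact_force: [-0.2, -0.5, -1.1]
opening: 0.0175
```

>>> move_arm --increments '[[[0, -0.003, -0.038, 0], [0, -0.004, -0.07, 0], [0, -0.005, -0.1, 0], [0, -0.005, -0.1, 0], [0, -0.005, -0.1, 0], [0, -0.005, -0.1, 0], [0, -0.005, -0.1, 0], [0, -0.005, -0.1, 0], [0, -0.005, -0.1, 0], [0, -0.005, -0.1, 0], [0, -0.005, -0.07, 0], [0, 0, -0.04, 0], [0, 0, 0, 0], [0, 0, 0, 0], [0, 0, 0, 0], [0, 0, 0, 0], [0, 0, 0, 0]]]'

```text
t: 13.25
tool_pos: [0.5112, -0.1503, 0.2362]
tool_rot: [-0.979, 1.339, 0.979]
contact_force: [-0.3, -1.0, -1.6]
opening: 0.0177
```

```bash
python3 - <<'E'
from h import *
o=ctrl.get_obs();print(o["tool_pos"],R.from_rotvec(o["tool_rot"]).as_matrix().round(3).tolist())
a=[]
for n in("scene","wrist"):
    im=ctrl.get_image(n);T=im["extrinsics"] if n!="wrist" else wristT(o,im);P=cloud(im,T)
    a.append(im["pixels"]);K=im["K"]
    q=near(P,(.511,-.151),.016,.11,.18)
    for z in np.arange(.12,.18,.01):
        s=q[abs(q[:,2]-z)<.005]
        if len(s)>2: print(n,round(z,3),len(s),np.median(s,0).round(4))
    Ti=np.linalg.inv(T);e=Ti[:3,:3]@np.array((.512,-.151,.08))+Ti[:3,3];print(n,'seat px',(K[0,2]-K[0,0]*e[0]/e[2]).round(1),(K[1,2]+K[1,1]*e[1]/e[2]).round(1))
s=cv2.resize(a[0][120:280,320:448],(400,500),interpolation=cv2.INTER_CUBIC)
w=cv2.resize(a[1][80:280,240:400],(400,500),interpolation=cv2.INTER_CUBIC)
save({"pixels":np.hstack([w,s])},"g4.png")
E
```

```text
[ 0.51118514 -0.15034793  0.23616296] [[-0.0, -0.953, 0.303], [0.0, 0.303, 0.953], [-1.0, 0.0, 0.0]]
scene 0.14 10 [ 0.5103 -0.1499  0.1401]
scene 0.15 12 [ 0.5108 -0.1512  0.1493]
scene 0.16 12 [ 0.511  -0.1506  0.1598]
scene 0.17 13 [ 0.5102 -0.1511  0.1702]
scene seat px 379.6 227.7
wrist 0.14 3 [ 0.51   -0.1474  0.1368]
wrist seat px 320.1 187.2
```

View pics/g4.png

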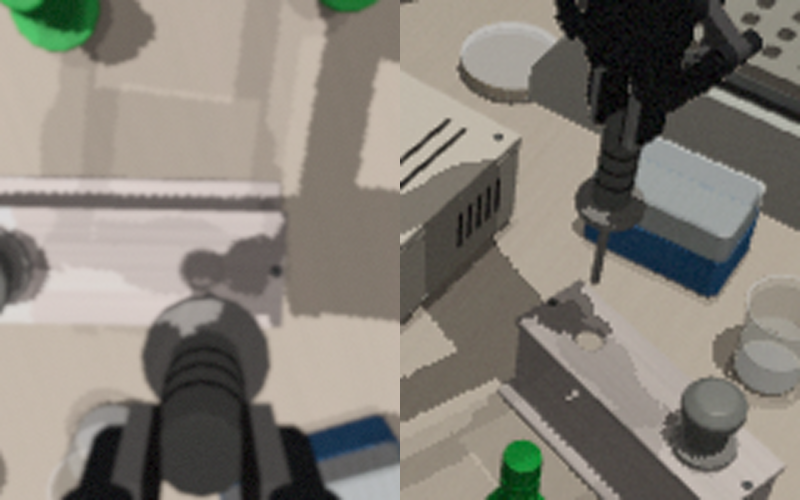

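The seat hole is at left-crop (203,267) against 200,268 predicted, and at scene pixel (381,229). The tip sits about 2 mm too far +y, so I trim that and lower.

>>> move_arm --increments '[[[0.02, -0.002, -0.007, 0], [0.04, 0, 0, 0], [0.04, 0, 0, 0], [0.04, 0, 0, 0], [0.04, 0, 0, 0], [0.04, 0, 0, 0], [0.04, 0, 0, 0], [0.04, 0, 0, 0], [0.04, 0, 0, 0], [0.04, 0, 0, 0], [0.03, 0, 0, 0], [0.02, 0, 0, 0], [0, 0, 0, 0], [0, 0, 0, 0], [0, 0, 0, 0]]]'

```text
t: 14.6
tool_pos: [0.5114, -0.1533, 0.1294]
tool_rot: [-0.979, 1.339, 0.977]
contact_force: [1.1, -0.1, -0.3]
opening: 0.0176
```

>>> move_arm --increments '[[[0.012, 0, 0, 0], [0.012, 0, 0, 0], [0.01, 0, 0, 0], [0.006, 0, 0, 0], [0.004, 0, 0, 0], [0, 0, 0, 0], [0, 0, 0, 0]]]'

```text
t: 15.18
tool_pos: [0.5109, -0.1531, 0.1177]
tool_rot: [-0.978, 1.34, 0.978]
contact_force: [-0.1, 0.9, -1.2]
opening: 0.0178
```

>>> move_arm --increments '[[[0.003, 0, 0, 0], [0.002, 0, 0, 0], [0, 0, 0, 0], [0, 0, 0, 0]]]'

```text
t: 15.52
tool_pos: [0.5116, -0.1532, 0.1175]
tool_rot: [-0.979, 1.339, 0.977]
contact_force: [-0.7, 1.3, 5.2]
opening: 0.0176
```

Contact at 5 N means the flange is seated. Releasing.

>>> move_arm --increments '[[[0, 0, 0, 0], [0, 0, 0, 0], [0, 0, 0, 0], [0, 0, 0, 0], [0, 0, 0, 0], [0, 0, 0, 0], [0, 0, 0, 0], [0, 0, 0, 0], [0, 0, 0, 0], [0, 0, 0, 0], [0, 0, 0, 0], [0, 0, 0, 0]]]' --gripper 0

```text
t: 16.52
tool_pos: [0.5109, -0.1531, 0.1165]
tool_rot: [-0.978, 1.34, 0.978]
contact_force: [0.2, -0.4, -1.0]
opening: 0.085
```

>>> move_arm --increments '[[[-0.03, 0, 0, 0], [-0.05, 0, 0, 0], [-0.08, 0, 0, 0], [-0.08, 0, 0, 0], [-0.1, 0, 0, 0], [-0.1, 0, 0, 0], [-0.1, 0, 0, 0], [-0.05, 0, 0, 0], [0, 0, 0, 0], [0, 0, 0, 0]]]'

```text
t: 17.35
tool_pos: [0.5112, -0.1532, 0.2648]
tool_rot: [-0.979, 1.339, 0.977]
contact_force: [-0.1, -0.2, -0.4]
opening: 0.0855
```

```bash
python3 tr.py; python3 w.py; python3 - <<'E'
from h import *
im=ctrl.get_image("scene");save({"pixels":cv2.resize(im["pixels"][110:310,230:470],(720,600),interpolation=cv2.INTER_CUBIC)},"f.png")
E
```

```text
17.35 [-0.1 -0.2 -0.4]
scene ahead of front 939 [-0.14775339 -0.14403919]
0.75 [220.6, 271.2] -0.11919370592745308 -0.5001565236665885
top ahead of front 777 [-0.14551515 -0.12256863]
0.65 [228.6, 270.7] -0.11770684634138293 -0.20760242399940437
17.55 [ 0.51000406 -0.15267129  0.2616163 ] [ 0.9 -0.2  0.1]
328 [ 0.51115652 -0.15286196  0.14588565] ((511.751220703125, -153.225830078125), 10.788095474243164)
381 [ 0.50587345 -0.15136191  0.0860945 ] ((511.8645935058594, -153.0130157470703), 19.81991195678711)
hole ((np.float64(526.4436760411864), np.float64(174.5583047316565)), array([0.57581427, 0.09298224, 0.09      ]))
```

View pics/f.png

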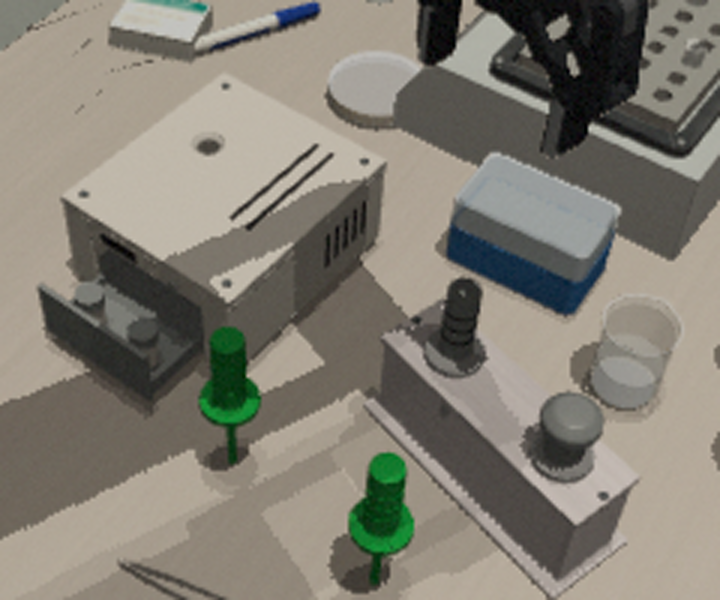

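The picture shows the tray out (about 110,340), the rod upright in its seat (460,330), the stub in place (570,430), the green look-alikes untouched and the gripper clear. Handing in.

```bash
python3 -c "
from station import ctrl
print(ctrl.finish_job())"
```

```text
the job is handed in; nothing more can be done
None
```

The job is done and handed in at about 18 s of the 58 s allowed. I took the grey rod from the +y seat and pressed it straight down through the access hole until the tray sprang out. I then put the rod back in the same seat, let go and lifted clear.

- **Tray:** both cameras put it about 55 mm out, right after the press and again at the end.
- **Rod:** it stands upright in its seat. The grip's top and the flange line up within about 0.3 mm, and the heights match those before the grasp. It sits about 1.5 mm from where it started, within the seat's play.
- **Other tools:** the stub and both green look-alikes are where they were in the last picture, and the gripper is well clear.
- **Forces:** the largest reported at the end of a move was about 5 N. Peaks within a move were not recorded.

Two readings disagreed:
- **Grip opening:** it read about 17.7 mm on the 22 mm grip throughout. The rod showed no tilt or slip, so I left it.
- **Hole position:** the cameras differed by 2–3 mm, which is inside the hole's clearance.

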